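Move the quick-lock antenna to the new gateway

ROBOT

A 6-joint arm with a two-finger parallel gripper is mounted at the origin on the work surface. World frame = base frame: x ahead of the robot, y to its left, z up, the work surface at z = 0. Lengths are in m, angles in rad, forces in N, time in s.
With the tool pointing down it reaches from about 0.35 to 0.95 m from the base axis. Payload 17.4 kg.
Tool frame: the origin (TCP) lies on the mounting face of the last link; the fingertips stand 186 mm ahead of it and the grasp point (between the pads) lies 167 mm ahead of it; z points along the fingers, y is the line along which they close (so a half turn about z gives the same grasp; the last joint's range is limited). The gripper opens to 93 mm and grips with 3 to 60 N. Pads are 15 mm wide; open, the fingers measure 128 mm over their backs; the gripper's body (75 mm by 188 mm) begins 65 mm behind the grasp point.
Start: joints at [-1.227, 0.116, 1.442, -0, 1.584, -0.038], TCP at [0.251, -0.626, 0.405] pointing down, gripper open.
Joint ranges: [-2.83, 2.83], [-0.83, 2.19], [0.07, 2.5], [-1.14, 4.28], [0.01, 3], [-2.97, 2.97]. Speed limits (rad/s): [1.89, 1.89, 2.22, 3.14, 3.14, 3.14].

INTERFACE

Orientations are given as [roll, pitch, yaw] about the fixed x, y, z axes, in that order (R = Rz(yaw) Ry(pitch) Rx(roll)).
In Python, from cell import monitor, viewer, workorder gives the robot as it stands.
- The arm moves only by the tool play_rows, never from a script. Its argument "targets" is a list of rows, each a list of 2 entries, a list of its own where there are three numbers: the shift along the tool's x, y, z in cm, then the turn about the tool's z in rad. In form: [[[x, y, z], turn], ...]. A call has 1 to 20 rows; each row shifts and turns the commanded pose from where the row before left it, along the tool's axes as they then stand; what a row does not reach is not made up. A row lasts 1/10 s, in which the tool goes at most 50 mm and 8.59 degrees, less where a joint would pass 70% of its speed; a pose out of reach is approached as far as the arm can. A call with a gripper value outside its range is refused whole. "gripper" is the opening, from 0 (shut) to 1 (fully open), set as the call begins (left out, the last holds). The fingers move at their own pace and stop on an object; "newtons" is the grip in N (left out, the last holds). Time passes only in rows, so rows that do not move let the fingers close. It gives the time, the measured TCP pose, the force, the opening and the grip force at its end, in the units of the state.
- monitor.state(): the state, without advancing time (a new reading comes with each control period).
- viewer.read_camera(name): name is "scene" or "top" or "wrist"; returns a dict with "image" (384x512x3 uint8, red, green, blue), "range_z" (384x512 float32, m along the optical axis (not along the pixel's ray), 0 where there is no reading), "fov_y" (degrees; the focal length in pixels is half the picture's height over the tangent of half this angle, whatever the lens; pixels are square), "cx", "cy" (the principal point, pixels), "distortion" ([k1, k2, p1, p2, k3] as OpenCV has them; the pictures are not rectified), "R" (3x3) and "t" (3): a world point X has camera coordinates R X + t; the wrist camera has in their place "mount" (4x4, takes a point from camera to tool coordinates, whose origin is the TCP and whose axes are the flange's). Camera axes: x right, y down, z forward; pixel columns grow to the right and rows downward; lengths in m; the calibration is good to about 2 mm. A picture is of the moment at which its call begins: read the wrist's pose just before it.
- workorder.sign_off(): hands the job in; it is judged then, once.
The state is a dict: "time": time; "joints": joint angles; "joint_velocities": joint speeds; "effort": joint torques, N m; "tcp_pos": TCP position; "orientation": TCP orientation; "wrist_force": force on the tool from outside, world axes, zero at the start; "wrist_torque": the same for the moment, N m; "opening": finger opening in m; "grasp_force": force on a finger pad.
Only numpy, scipy, OpenCV 4.12 (cv2) and the standard library are available. Lean on these libraries where they do the work, as an engineer would, in place of code of your own. Each camera call takes 0.05 s, during which the arm holds its last target. There are 200 camera calls.

TASK

Move the stub antenna from the old gateway to the bare jack on the new one: draw back its sprung sleeve to unlock it, pull it straight off the old jack and let the sleeve snap forward, then set it over the bare jack and press it down, gently, until it is fully home, upright and locked with its sleeve forward. Do not force either jack, and leave the things lying about where they are.

Things in the scene. Friction and masses are not known exactly. Their poses are not given: they have to be found in the camera images.
- antenna: the stub antenna, about 100 g: black tube 21 mm across with a brass rim below, a knurled steel sleeve around it, and a mast 18 mm across from 45 mm up to the flat top, 70 mm above the origin. Origin on its axis at the lower rim, z up to the mast. It starts locked home on the old jack (0.5 mm play); pulled by tube or mast the lock holds past 50 N
- sleeve (a joint): sleeve travel along the antenna, m: 0 forward (down), 0.0065 fully back (up). Sleeve 26 mm across, 8 to 30 mm above the rim when forward; its spring pushes it forward with 5.6 N + 0.4 N/mm. About 5 mm back, the claws let go: gripped and pulled straight up with about 9 N, it unlocks and the antenna comes off with it, then it snaps forward by itself
- antenna_mouth (a point): centre of the antenna's open mouth (its origin). Bore upwards: 16 mm across for 16 mm, then 11 mm across to a depth of 42 mm; four lock claws near the mouth leave 10 mm between them. A jack's nipple enters if within about 1 mm of the axis, else its tip catches. Once in, the antenna slides down till its claws rest on the nipple's cone, rim 10 mm above the foot, and stands there if let go
- antenna_top (a point): centre of the antenna's flat top. With the claws resting on the cone and the sleeve left free, pushing down on the top or the gripped mast with 10 to 16 N makes sleeve and claws ride back and snap in as the rim meets the foot, 10 mm lower. It cannot snap in while the sleeve is held
- old_jack_foot (a point): old gateway's jack: on its axis, on top of its brass foot (24 mm across, 4 mm thick), where the antenna's rim sits. Above this point the nipple: neck 9 mm across to 5 mm, lock bead 14 mm across to 8 mm, cone to 9 mm across at 12.5 mm, then straight, 9 mm across, chamfered to a 8 mm tip at 37 mm. More than 35 N of contact with the antenna strains a jack
- old_gateway: the old gateway, fixed: flat white plastic box 150 x 190 mm, flat top 36 mm above the table, one jack. Origin under its centre; x to its rear (sockets), y to its left, z up. Left or right of the table
- new_gateway: the new gateway on the other side, fixed: white box 150 x 200 mm, top 52 mm high, axes as the old one's. Its bare jack (same nipple) is nutted in a slot: axis at x 25, y 55 mm, give or take 6 mm in y; foot's top 56 to 60 mm above the origin: feel for it. A fixed paddle aerial, 24 mm wide, stands at x 25, y -60, to 141 mm. Over 35 N of contact with the antenna strains the jack
- adapter: loose bystander: black plug-in power adapter, 62 x 42 x 34 mm with two flat prongs; origin under its centre
- screwdriver: loose bystander: screwdriver, 160 mm long, lying; origin under its middle, x along its shaft
- hinge: loose bystander: open steel butt hinge, 42 x 60 x 6 mm, lying flat; origin under its centre
- screw_jar: loose bystander: closed glass jar with a steel cap, 56 mm across, 62 mm tall; origin under its centre
- joiner: loose bystander: white socket joiner block, 34 x 20 x 20 mm; origin under its centre
- mug: loose bystander: white ceramic mug, 80 mm across, 88 mm tall; origin under its centre
- paddle_spare: loose bystander: flat black paddle aerial with a brass nut, about 105 x 20 x 14 mm, lying; origin under its middle

How it is judged:
On the way, in this order (a step that is already met when the one before it is completed fails the run):
1. the sleeve is drawn back while the antenna still sits on the old jack (value of joint sleeve above 0.002 m and distance between antenna and old_jack_foot below 0.006 m).
2. the antenna is off the old jack and its sleeve has snapped forward (distance between antenna and old_jack_foot above 0.05 m and value of joint sleeve below 0.001 m), for 0.2 s.
At the end, for the whole second after the job is handed in: The antenna is locked home on the new gateway's bare jack: origin in the gateway's frame at x 21 to 29, y 46 to 64, z 54 to 62 mm (unlocked it would stand at 65 or more), upright within 3.4 degrees, sleeve within 1 mm of fully forward, at rest (x of antenna in the frame of new_gateway between 0.021 and 0.029 m and y of antenna in the frame of new_gateway between 0.046 and 0.064 m and z of antenna in the frame of new_gateway between 0.054 and 0.062 m and value of joint sleeve below 0.001 m and angle between antenna's own z axis and vertical below 0.06 rad and linear speed of antenna below 0.02 m/s); the robot touches nothing.
It fails at once if the antenna strains the old gateway's jack with more than 35 N (contact force between antenna and old_gateway above 35 N).
It fails at once if the antenna strains the new gateway's jack with more than 35 N (contact force between antenna and new_gateway above 35 N).
It fails at once if a thing lying about is pushed more than 20 mm from its place (distance of any of adapter, screwdriver, hinge, screw_jar, joiner, mug, paddle_spare from where it was at the start of the episode above 0.02 m).
It also fails if it takes over 61 s, if anything falls off the work surface, if the arm or the gripper's body presses on something with over 40 N, if the wrist force passes 120 N, or if a joint passes its speed limit or range.

## Working session

There is one attempt and no reset: what is moved stays moved. The work goes in short steps, Python scripts to look and compute and a tool call to move; the robot and the scene stay as the last step left them, time stands still between calls to the robot, and variables do not carry over. Pictures are saved under pics/ and viewed, at most 10 in all, crops included, and the job is handed in when it is done.

Besides the shell and the picture viewer there is one more tool, called after "Emit:" by a JSON object that holds its "api" and its "payload". play_rows: Moves the arm, as the interface text tells. Its arguments: {"type":"object","properties":{"targets":{"type":"array","items":{"type":"array"}},"gripper":{"type":"number"},"newtons":{"type":"number"}},"required":["targets"]}

```bash
mkdir -p pics; cat > h.py <<'E'
import numpy as np,cv2
from cell import monitor,viewer,workorder
from scipy.spatial.transform import Rotation as Ro
def K(c):
    f=c["image"].shape[0]/2/np.tan(np.radians(c["fov_y"])/2)
    return np.array([[f,0,c["cx"]],[0,f,c["cy"]],[0,0,1.]])
def grab(n):
    s=monitor.state(); c=viewer.read_camera(n)
    if "mount" in c:
        T=np.eye(4);T[:3,:3]=Ro.from_euler('xyz',s["orientation"]).as_matrix();T[:3,3]=s["tcp_pos"]
        W=T@np.array(c["mount"]); c["R"]=W[:3,:3].T; c["t"]=-W[:3,:3].T@W[:3,3]
    c["R"]=np.array(c["R"]);c["t"]=np.array(c["t"]);return c
def norm(c,uv):
    return cv2.undistortPoints(np.array(uv,float).reshape(-1,1,2),K(c),np.array(c["distortion"],float)).reshape(-1,2)
def ray(c,uv):
    n=norm(c,uv); d=np.c_[n,np.ones(len(n))]@c["R"]; return -c["R"].T@c["t"],d
def onplane(c,uv,z):
    o,d=ray(c,uv); return o+d*((z-o[2])/d[:,2])[:,None]
def cloud(c):
    h,w=c["range_z"].shape; u,v=np.meshgrid(np.arange(w),np.arange(h))
    n=norm(c,np.stack([u,v],-1).reshape(-1,2)); z=c["range_z"].reshape(-1,1)
    P=(np.c_[n,np.ones(len(n))]*z-c["t"])@c["R"]; P[z[:,0]==0]=np.nan; return P.reshape(h,w,3)
def proj(c,X):
    return cv2.projectPoints(np.array(X,float).reshape(-1,1,3),cv2.Rodrigues(c["R"])[0],c["t"],K(c),np.array(c["distortion"],float))[0].reshape(-1,2)
def save(c,n): cv2.imwrite("pics/"+n,c["image"][:,:,::-1])
E
python3 - <<'E'
from h import *
print(monitor.state())
for n in("top","scene"):
    c=grab(n);save(c,n+"0.png");print(n,K(c)[0,0],-c["R"].T@c["t"],c["distortion"])
    np.savez("pics/"+n+"0.npz",**{k:v for k,v in c.items()})
E
```

```text
{'time': 0.0, 'joints': array([-1.22681974e+00,  1.16472127e-01,  1.44222885e+00, -2.15338546e-05,
        1.58400755e+00, -3.77431750e-02]), 'joint_velocities': array([-6.99567267e-04, -3.21141201e-04, -3.51018417e-04,  1.55302910e-03,
        5.92311342e-04, -5.02717166e-05]), 'effort': array([ 2.72460355e-03, -7.21272683e+01, -6.22596002e+01,  7.80328852e-02,
        2.41243554e-02, -7.30536101e-06]), 'tcp_pos': array([ 0.25147815, -0.62641881,  0.40403702]), 'orientation': array([-3.14047676e+00, -2.05898008e-05,  3.81719477e-01]), 'wrist_force': array([ 0.248662  , -0.48016335, -0.25198505]), 'wrist_torque': array([-0.00430296, -0.02697265,  0.0160634 ]), 'grasp_force': 0.0, 'opening': 0.09276866688376514}
top 411.35480387009267 [ 0.37001693 -0.02530139  1.28319892] [0.0224698 0.        0.        0.        0.       ]
scene 478.0002638652601 [ 1.48977676 -0.35242433  1.3732315 ] [0.06602061 0.         0.         0.         0.        ]
```

```bash
ls pics
```

```text
scene0.npz
scene0.png
top0.npz
top0.png
```

View pics/top0.png

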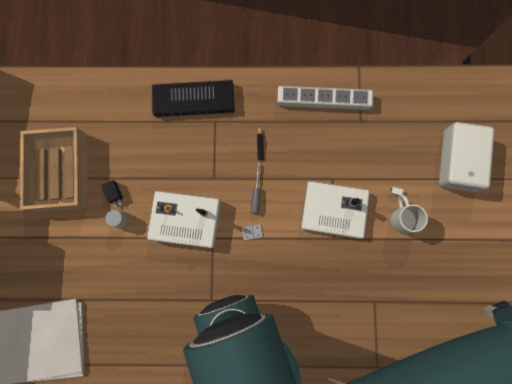

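View pics/scene0.png

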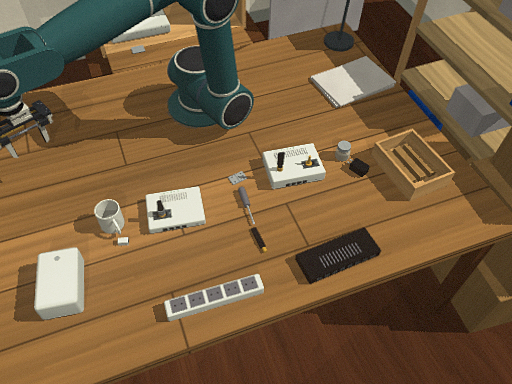

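The top view shows the new gateway at left (183,219), with its bare jack near (168,209) and its paddle near (203,212). The old gateway is at right (336,210), with the antenna near (353,203). Loose things lie around both. Next I'll measure the boxes and the antenna.

```bash
python3 - <<'E'
from h import *
c=dict(np.load("pics/top0.npz"));P=cloud(c);I=c["image"]
wh=(I.min(2)>150)
for nm,(u0,u1,v0,v1),zt in(("new",(140,230,185,255),.052),("old",(295,375,175,245),.036)):
    m=np.zeros(wh.shape,np.uint8);m[v0:v1,u0:u1]=wh[v0:v1,u0:u1]
    m=cv2.morphologyEx(m,cv2.MORPH_CLOSE,np.ones((3,3)))
    cs=max(cv2.findContours(m,0,2)[0],key=cv2.contourArea)
    hull=cv2.convexHull(cs).reshape(-1,2)
    W=onplane(c,hull,zt)
    r=cv2.minAreaRect((W[:,:2]*1000).astype(np.float32));print(nm,r, "box z",np.nanmedian(P[v0:v1,u0:u1][m[v0:v1,u0:u1]>0][:,2]))
    b=P[v0:v1,u0:u1].copy();t=b[...,2]
    mm=(t>zt+.012)&(t<.2)
    n,l,s,ce=cv2.connectedComponentsWithStats(mm.astype(np.uint8))
    for i in range(1,n):
        q=b[l==i];print("  blob",len(q),ce[i]+[u0,v0],np.median(q,0),q[:,2].max(),q.min(0)[:2],q.max(0)[:2])
I2=cv2.resize(I[180:250,140:380],None,fx=3.3,fy=3.3,interpolation=2)
cv2.imwrite("pics/topcrop.png",I2[:,:,::-1])
E
```

```text
new ((466.55670166015625, 212.7242889404297), (193.96080017089844, 144.7487335205078), 82.98783874511719) box z 0.051407828268067675
  blob 20 [166.35 207.75] [0.49600486 0.25536526 0.08247808] 0.09691372907592621 [0.49052537 0.25101215] [0.49987454 0.26066263]
  blob 58 [201.55172414 211.79310345] [0.48061748 0.14679682 0.12581032] 0.14255898455333793 [0.4729328  0.13763778] [0.49404235 0.15868239]
old ((499.16827392578125, -246.38507080078125), (186.34397888183594, 144.6996612548828), 81.24624633789062) box z 0.03553545200581717
  blob 84 [353.45238095 201.97619048] [ 0.51405321 -0.29134938  0.08518394] 0.11514135872708207 [ 0.502812   -0.30307495] [ 0.52770931 -0.28262798]
```

View pics/topcrop.png

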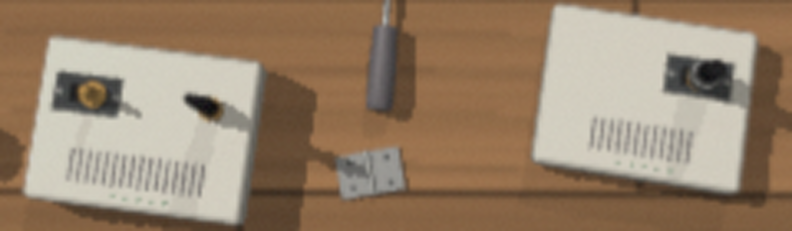

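The old gateway's yaw is about -8.7° and the new one's about -7°. The antenna is near (0.513, -0.292). The bare jack is near (0.497, 0.258), which matches the 0.498, 0.264 ± 6 mm I'd expect. I'll move above the antenna, with the fingers closing along world x.

Emit:
{"api": "play_rows", "payload": {"targets": [[[0,0,0],-0.132],[[0,0,0],-0.132],[[0,0,0],-0.132],[[0,0,0],-0.132],[[0,0,0],-0.132],[[0,0,0],-0.132],[[0,0,0],-0.132],[[0,0,0],-0.132],[[0,0,0],-0.132],[[3,2.4,0],0],[[3,2.4,0],0],[[3,2.4,0],0],[[3,2.4,0],0],[[3,2.4,0],0],[[3,2.4,0],0],[[3,2.4,0],0],[[3,2.4,0],0],[[3,2.4,0],0],[[3,2.4,0],0]], "gripper": 1}}

```text
time: 2.0
tcp_pos: [0.4925, -0.3252, 0.4045]
orientation: [-3.141, -0.0, 1.57]
wrist_force: [-0.4, 0.1, -0.3]
opening: 0.0931
grasp_force: 0.0
```

```bash
python3 - <<'E'
from h import *
s=monitor.state();print(s["time"],s["tcp_pos"],s["orientation"],s["joints"])
c=grab("wrist");save(c,"w1.png");print(c["mount"],c["fov_y"],c["distortion"],-c["R"].T@c["t"])
np.savez("pics/w1.npz",**c)
print(proj(c,[[.513,-.292,.110],[.513,-.292,.04]]))
E
```

```text
2.0 [ 0.49252403 -0.32523455  0.40452109] [-3.14132980e+00 -2.28581141e-04  1.56979204e+00] [-6.26835530e-01 -6.82373526e-02  1.62945076e+00  3.12881430e-05
  1.58072618e+00 -6.25830967e-01]
[[-1.71232264e-04 -9.60573355e-01 -2.78026618e-01  7.94489954e-02]
 [ 9.99999972e-01 -2.09510254e-04  1.07967030e-04 -6.63763619e-04]
 [-1.61959680e-04 -2.78026591e-01  9.60573364e-01  2.11856770e-02]
 [ 0.00000000e+00  0.00000000e+00  0.00000000e+00  1.00000000e+00]] 70.98435023639459 [0.01883761 0.         0.         0.         0.        ] [ 0.49193449 -0.24578008  0.38335375]
[[274.86292548 164.31018998]
 [270.8122975  155.07647925]]
```

View pics/w1.png

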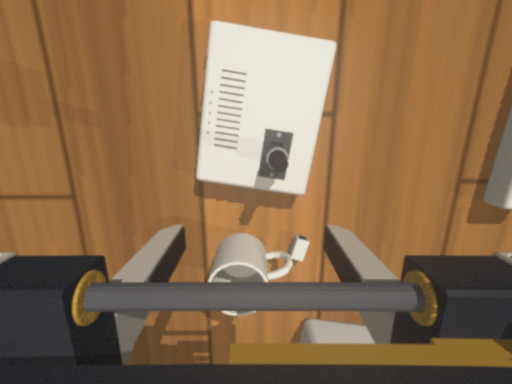

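The wrist view shows the antenna top at about (278,158), with the mug at (240,270) close by. I'll go lower and closer for an accurate relative measurement, and take the same relative view of the bare jack later, so calibration bias cancels.

```bash
cat >> h.py <<'E'
def topfeat(c,guess,z,r,lo,hi,show=None):
    # centroid of depth pixels in height band near guess -> ray onto plane z
    P=cloud(c);d=np.hypot(P[...,0]-guess[0],P[...,1]-guess[1])
    m=((P[...,2]>lo)&(P[...,2]<hi)&(d<r)).astype(np.uint8)
    n,l,s,ce=cv2.connectedComponentsWithStats(m)
    i=1+np.argmax(s[1:,4]); k=l==i
    cs=max(cv2.findContours(k.astype(np.uint8),0,1)[0],key=cv2.contourArea)
    e=cv2.minEnclosingCircle(cs)
    return ce[i],e,s[i,4],np.median(P[k],0),onplane(c,[ce[i],e[0]],z)
E
python3 - <<'E'
from h import *
c=dict(np.load("pics/w1.npz"))
for r in topfeat(c,(.51,-.29),.110,.03,.098,.13):print(r)
E
```

```text
[279.92982456 163.46929825]
((279.77630615234375, 163.55262756347656), 8.735254287719727)
228
[ 0.51831346 -0.29135642  0.10823977]
[[ 0.51815728 -0.29114278  0.11      ]
 [ 0.5180027  -0.2912282   0.11      ]]
```

Emit:
{"api": "play_rows", "payload": {"targets": [[[-0.3,0.64,1.9],0],[[-0.3,0.64,1.9],0],[[-0.3,0.64,1.9],0],[[-0.2,0.63,1.75],0],[[0,0,0],0],[[0,0,0],0]]}}

```text
time: 2.65
tcp_pos: [0.5173, -0.3377, 0.3303]
orientation: [-3.141, -0.0, 1.57]
wrist_force: [-0.9, 0.3, -0.3]
opening: 0.0932
grasp_force: 0.0
```

```bash
python3 - <<'E'
from h import *
s=monitor.state();print(s["time"],s["tcp_pos"],s["orientation"])
c=grab("wrist");np.savez("pics/w2.npz",**c)
for r in topfeat(c,(.518,-.291),.110,.03,.100,.13):print(r)
P=cloud(c);d=np.hypot(P[...,0]-.518,P[...,1]+.291)
for lo,hi in((.03,.039),(.039,.046),(.046,.058),(.058,.075),(.075,.1),(.1,.12)):
    q=P[(P[...,2]>lo)&(P[...,2]<hi)&(d<.03)];print(lo,len(q),np.median(q,0))
I=cv2.resize(c["image"][60:260,180:400],None,fx=2.7,fy=2.7,interpolation=2);cv2.imwrite("pics/w2.png",I[:,:,::-1])
E
```

```text
2.65 [ 0.51727453 -0.33773578  0.33028718] [-3.14104399e+00 -3.72473101e-04  1.56981756e+00]
[256.96221662 163.5163728 ]
((257.0, 163.5), 11.672718048095703)
397
[ 0.5186737  -0.29171029  0.10857447]
[[ 0.51863171 -0.29130574  0.11      ]
 [ 0.51865981 -0.29129351  0.11      ]]
0.03 2009 [ 0.51637551 -0.28413706  0.03527979]
0.039 1 [ 0.52898398 -0.28971492  0.04594886]
0.046 16 [ 0.51778728 -0.28008755  0.05334116]
0.058 207 [ 0.51902016 -0.28443026  0.06861764]
0.075 151 [ 0.5180632  -0.28515475  0.08400862]
0.1 397 [ 0.5186737  -0.29171029  0.10857447]
```

View pics/w2.png

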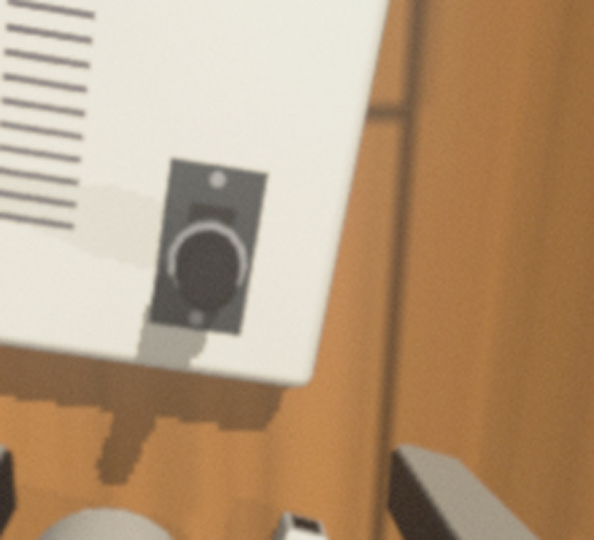

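The crop shows the antenna centred in its dark slot plate, at about (208,265), with white margin all round it for the fingers. The measured top is (0.5186, -0.2913). Next I'll take the same view of the new jack.

Emit:
{"api": "play_rows", "payload": {"targets": [[[0,0,-3],0],[[1,0,-3],0],[[4,-0.2,0],0],[[4,-0.2,0],0],[[4,-0.2,0],0],[[4,-0.2,0],0],[[4,-0.2,0],0],[[4,-0.2,0],0],[[4,-0.2,0],0],[[4,-0.2,0],0],[[4,-0.2,0],0],[[4,-0.2,0],0],[[4,-0.1,0],0],[[4,0,0],0],[[4,0,0],0],[[1.9,0,2],0],[[0,0,2],0],[[0,0,2],0],[[0,0,0],0],[[0,0,0],0]]}}

```text
time: 4.7
tcp_pos: [0.4968, 0.2112, 0.3316]
orientation: [3.141, -0.0, 1.57]
wrist_force: [-1.0, 0.3, 0.1]
opening: 0.0931
grasp_force: 0.0
```

```bash
python3 - <<'E'
from h import *
s=monitor.state();print(s["time"],s["tcp_pos"],s["orientation"])
c=grab("wrist");np.savez("pics/w3.npz",**c)
P=cloud(c);d=np.hypot(P[...,0]-.497,P[...,1]-.258)
for lo,hi in((.045,.0535),(.0535,.058),(.058,.062),(.062,.07),(.07,.085),(.085,.1)):
    q=P[(P[...,2]>lo)&(P[...,2]<hi)&(d<.025)];print(lo,len(q),np.median(q,0) if len(q) else 0)
for r in topfeat(c,(.497,.258),.095,.02,.085,.11):print(r)
I=cv2.resize(c["image"][60:260,180:400],None,fx=2.7,fy=2.7,interpolation=2);cv2.imwrite("pics/w3.png",I[:,:,::-1])
E
```

```text
4.7 [0.49684849 0.21121682 0.33164856] [ 3.14050251e+00 -3.86451890e-04  1.56960565e+00]
0.045 1639 [0.49538407 0.25595124 0.05141223]
0.0535 302 [0.49920221 0.26451782 0.05647325]
0.058 6 [0.49823875 0.26757293 0.05836588]
0.062 77 [0.499089   0.2657757  0.06608016]
0.07 18 [0.49855636 0.26602249 0.0769934 ]
0.085 104 [0.49880758 0.26295678 0.09324286]
[257.22115385 153.44230769]
((257.5, 153.5), 5.700977325439453)
104
[0.49880758 0.26295678 0.09324286]
[[0.49895499 0.26301306 0.095     ]
 [0.49917734 0.26296693 0.095     ]]
```

View pics/w3.png

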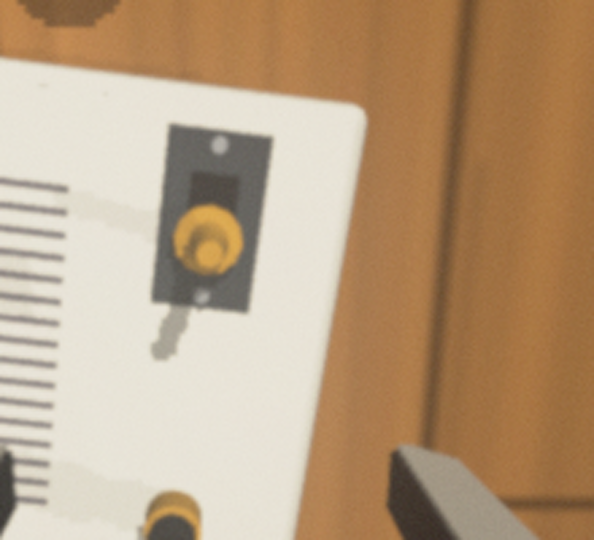

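The crop shows the brass foot at about (209,240) and the nipple tip at about (208,250). The foot reads 57.2 mm high and the tip about 94.2 mm, which agree with each other. I'll refine both centres.

```bash
python3 - <<'E'
from h import *
c=dict(np.load("pics/w3.npz"))
for lo in(.0915,.0925):
    r=topfeat(c,(.499,.263),.0942,.012,lo,.11);print(r[2],r[4])
hsv=cv2.cvtColor(c["image"],cv2.COLOR_RGB2HSV);P=cloud(c)
d=np.hypot(P[...,0]-.499,P[...,1]-.263)
m=((hsv[...,1]>110)&(d<.02)).astype(np.uint8);n,l,s,ce=cv2.connectedComponentsWithStats(m)
i=1+np.argmax(s[1:,4]);cs=max(cv2.findContours((l==i).astype(np.uint8),0,1)[0],key=cv2.contourArea)
e=cv2.fitEllipse(cv2.convexHull(cs));print(e,onplane(c,[e[0]],.0572), "tip-foot plane")
c=dict(np.load("pics/w2.npz"))
for lo in(.1065,.1075):
    r=topfeat(c,(.518,-.291),.110,.015,lo,.13);print(r[2],r[4])
E
```

```text
93 [[0.4990724  0.26260296 0.0942    ]
 [0.49911107 0.26263289 0.0942    ]]
76 [[0.49918912 0.26235022 0.0942    ]
 [0.49901451 0.26265652 0.0942    ]]
((256.68084716796875, 148.18565368652344), (25.128517150878906, 25.716493606567383), 152.3447723388672) [[0.49890821 0.26303673 0.0572    ]] tip-foot plane
362 [[ 0.51868338 -0.29181321  0.11      ]
 [ 0.51866077 -0.29182887  0.11      ]]
309 [[ 0.5187405  -0.2919207   0.11      ]
 [ 0.51874837 -0.29186099  0.11      ]]
```

Emit:
{"api": "play_rows", "payload": {"targets": [[[0,0,-3],0],[[-1,0,-3],0],[[-4,0.2,0],0],[[-4,0.2,0],0],[[-4,0.2,0],0],[[-4,0.2,0],0],[[-4,0.2,0],0],[[-4,0.2,0],0],[[-4,0.2,0],0],[[-4,0.2,0],0],[[-4,0.2,0],0],[[-4,0.2,0],0],[[-4,0.2,0],0],[[-4,0,0],0],[[-1.3,0,0],0],[[0,0,2],0],[[0,0,2],0],[[0,0,2],0],[[0,0,0],0],[[0,0,0],0]]}}

```text
time: 6.75
tcp_pos: [0.5184, -0.2916, 0.3318]
orientation: [3.141, 0.001, 1.57]
wrist_force: [0.1, 0.6, 0.8]
opening: 0.0933
grasp_force: 0.0
```

Emit:
{"api": "play_rows", "payload": {"targets": [[[0,0.03,2],0],[[0,0,2],0],[[0,0,2],0],[[0,0,2],0],[[0,0,1],0],[[0,0,0.7],0],[[0,0,0.5],0],[[0,0,0],0],[[0,0,0],0]]}}

```text
time: 7.65
tcp_pos: [0.5188, -0.2918, 0.229]
orientation: [3.141, 0.0, 1.57]
wrist_force: [-0.6, 0.1, 0.7]
opening: 0.0928
grasp_force: 0.0
```

Emit:
{"api": "play_rows", "payload": {"targets": [[[0,0,0],0],[[0,0,0],0],[[0,0,0],0],[[0,0,0],0],[[0,0,0],0],[[0,0,0],0],[[0,0,0],0],[[0,0,0],0],[[0,0,0],0],[[0,0,0],0]], "gripper": 0.2, "newtons": 4}}

```text
time: 8.65
tcp_pos: [0.5186, -0.2917, 0.2283]
orientation: [3.142, -0.0, 1.57]
wrist_force: [0.8, -0.5, 0.3]
opening: 0.026
grasp_force: 4.0
```

The gripper has closed on the sleeve (26 mm) with almost no side force. I'll firm the grip and lift slowly.

Emit:
{"api": "play_rows", "payload": {"targets": [[[0,0,0],0],[[0,0,0],0],[[0,0,0],0],[[0,0,-0.05],0],[[0,0,-0.05],0],[[0,0,-0.05],0],[[0,0,-0.05],0],[[0,0,-0.05],0],[[0,0,-0.05],0],[[0,0,0],0]], "gripper": 0, "newtons": 22}}

```text
time: 9.65
tcp_pos: [0.5185, -0.2916, 0.2311]
orientation: [-3.141, -0.0, 1.57]
wrist_force: [-0.8, 0.3, -7.2]
opening: 0.0254
grasp_force: 22.0
```

Emit:
{"api": "play_rows", "payload": {"targets": [[[0,0,-0.05],0],[[0,0,-0.05],0],[[0,0,-0.05],0],[[0,0,-0.05],0],[[0,0,-0.05],0],[[0,0,-0.05],0],[[0,0,-0.05],0],[[0,0,-0.05],0],[[0,0,0],0],[[0,0,0],0]]}}

```text
time: 10.65
tcp_pos: [0.5188, -0.2917, 0.2357]
orientation: [3.14, 0.001, 1.57]
wrist_force: [2.2, 0.4, 1.5]
opening: 0.0252
grasp_force: 22.0
```

Emit:
{"api": "play_rows", "payload": {"targets": [[[0,0,-0.2],0],[[0,0,-0.4],0],[[0,0,-0.5],0],[[0,0,-0.5],0],[[0,0,-0.5],0],[[0,0,-0.5],0],[[0,0,-0.7],0],[[0,0,-1],0],[[0,0,-1.5],0],[[0,0,-2],0],[[0,0,-2],0],[[0,0,-2],0],[[0,0,0],0],[[0,0,0],0]]}}

```text
time: 12.05
tcp_pos: [0.5186, -0.2916, 0.3536]
orientation: [3.141, 0.0, 1.57]
wrist_force: [0.2, 0.1, -0.5]
opening: 0.0257
grasp_force: 22.0
```

```bash
python3 - <<'E'
from h import *
s=monitor.state();print(s["time"],s["tcp_pos"],s["wrist_force"],s["opening"])
a=grab("wrist");b=grab("scene");np.savez("pics/w4.npz",**a);np.savez("pics/s4.npz",**b)
u,v=proj(b,[[*s["tcp_pos"][:2],s["tcp_pos"][2]-.18]])[0].astype(int)
A=cv2.resize(a["image"],(512,384));B=cv2.resize(b["image"][max(v-40,0):v+40,max(u-30,0):u+30],(288,384),interpolation=2)
cv2.imwrite("pics/c4.png",np.hstack([A,B])[:,:,::-1]);print(u,v)
E
```

```text
12.05 [ 0.51856273 -0.29164435  0.35363161] [ 0.15496186  0.10587686 -0.53067256] 0.025733797190410142
156 188
```

View pics/c4.png

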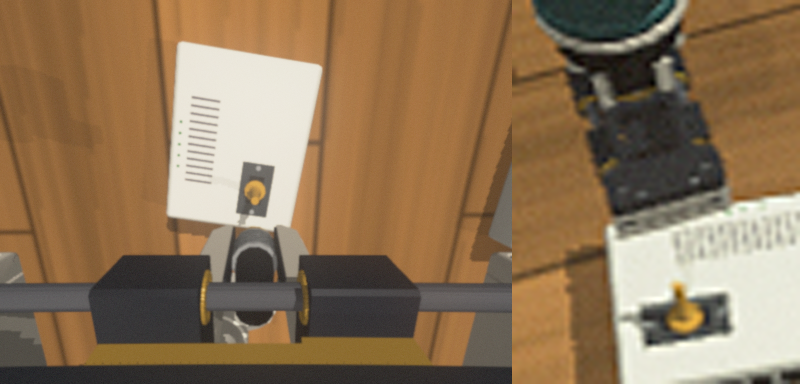

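The antenna came off and hangs held between the fingers, near (254,270), and the old jack's nipple is bare at (255,190). I'll carry it to the new jack at a safe height.

Emit:
{"api": "play_rows", "payload": {"targets": [[[0,0,-1.5],0],[[1,0,-1.5],0],[[3,-0.1,0],0],[[4,-0.2,0],0],[[4,-0.2,0],0],[[4,-0.2,0],0],[[4,-0.2,0],0],[[4,-0.2,0],0],[[4,-0.2,0],0],[[4,-0.2,0],0],[[4,-0.2,0],0],[[4,-0.2,0],0],[[4,-0.2,0],0],[[4,-0.06,0],0],[[4,0,0],0],[[2,0,0],0],[[1,0,0],0],[[0.45,0,0],0],[[0,0,0],0],[[0,0,0],0]]}}

```text
time: 14.15
tcp_pos: [0.4976, 0.262, 0.3835]
orientation: [3.141, 0.0, 1.569]
wrist_force: [-0.0, -0.1, -0.3]
opening: 0.0256
grasp_force: 22.0
```

```bash
python3 - <<'E'
from h import *
s=monitor.state();print(s["time"],s["tcp_pos"],s["orientation"],s["opening"])
for n,w in (("w4",0),):
    c=dict(np.load("pics/w4.npz"));P=cloud(c);t=np.array([.51856,-.29164,.35363])
    d=np.hypot(P[...,0]-t[0],P[...,1]-t[1]);q=(d<.02)&(P[...,2]>t[2]-.135)&(P[...,2]<t[2]-.10)
    X=P[q]-t;print(q.sum(),np.median(X,0),X.min(0),X.max(0))
    for lo in(-.135,-.128,-.125,-.122,-.119,-.116,-.113):
        k=X[(X[:,2]>lo)&(X[:,2]<lo+.003)];print(lo,len(k),k.mean(0) if len(k) else 0)
E
```

```text
14.15 [0.4976415  0.26203666 0.38353588] [3.14133531e+00 7.74235969e-05 1.56898089e+00] 0.02559186083224322
1429 [-0.00023397  0.00204627 -0.11788503] [-0.01693018 -0.0094123  -0.13499945] [ 0.01679419  0.01459178 -0.10003708]
-0.135 186 [-0.00045464  0.00795122 -0.13348448]
-0.128 77 [ 0.00152951  0.01016634 -0.1267433 ]
-0.125 40 [ 0.00117057  0.00593574 -0.12382657]
-0.122 58 [-0.00098657 -0.00429773 -0.11970402]
-0.119 445 [-0.00052816 -0.00271658 -0.11762317]
-0.116 42 [ 0.00065181 -0.00165667 -0.1144546 ]
-0.113 67 [-0.00114072 -0.00101406 -0.11150211]
```

```bash
python3 - <<'E'
from h import *
s=monitor.state();t=s["tcp_pos"];c=grab("wrist");np.savez("pics/w5.npz",**c)
P=cloud(c);X=P-t
m=(np.hypot(X[...,0],X[...,1])<.014)&(abs(X[...,2]+.118)<.0025)
y=X[m][:,1];x=X[m][:,0];print(m.sum(),np.percentile(y,[0,2,50,98,100]),np.percentile(x,[0,2,50,98,100]))
v,u=np.where(m)
for r in range(v.min(),v.max()+1,3):
    k=v==r
    if k.any():print(r,k.sum(),u[k].min(),u[k].max(),X[m][k].mean(0).round(4))
# column profile along axis
for r in range(225,335,6): print(r,X[r,254].round(4))
cr=cv2.resize(c["image"][215:345,190:320],(600,600),interpolation=2);cv2.imwrite("pics/c5.png",cr[:,:,::-1])
E
```

```text
458 [-0.00876182 -0.00698299 -0.00252474  0.00071449  0.00172861] [-0.00858353 -0.00794263 -0.00029185  0.01357566  0.01381513]
311 39 236 288 [-1.000e-04  3.000e-04 -1.177e-01]
314 38 236 288 [-0.0003 -0.0011 -0.1176]
317 35 238 288 [-1.000e-04 -2.800e-03 -1.178e-01]
320 30 240 288 [-0.0002 -0.0043 -0.1177]
323 20 245 264 [-0.0005 -0.0058 -0.1177]
225 [-0.0009 -0.0492 -0.3322]
231 [-0.0007  0.0123 -0.174 ]
237 [-0.0007  0.0124 -0.1651]
243 [-0.0007  0.0127 -0.1567]
249 [-0.0007  0.0097 -0.1555]
255 [-0.0007  0.0093 -0.1495]
261 [-0.0007  0.0091 -0.1436]
267 [nan nan nan]
273 [-0.0007  0.0086 -0.1336]
279 [-0.0007  0.0076 -0.1302]
285 [-0.0006  0.033  -0.0886]
291 [-0.0006  0.0321 -0.0871]
297 [-0.0006  0.0311 -0.0858]
303 [-0.0006  0.0296 -0.0852]
309 [-0.0006  0.0278 -0.085 ]
315 [-0.0007 -0.0004 -0.1162]
321 [-0.0007 -0.0041 -0.1169]
327 [-0.0013 -0.2498 -0.3852]
333 [-0.0013 -0.2468 -0.3693]
```

View pics/c5.png

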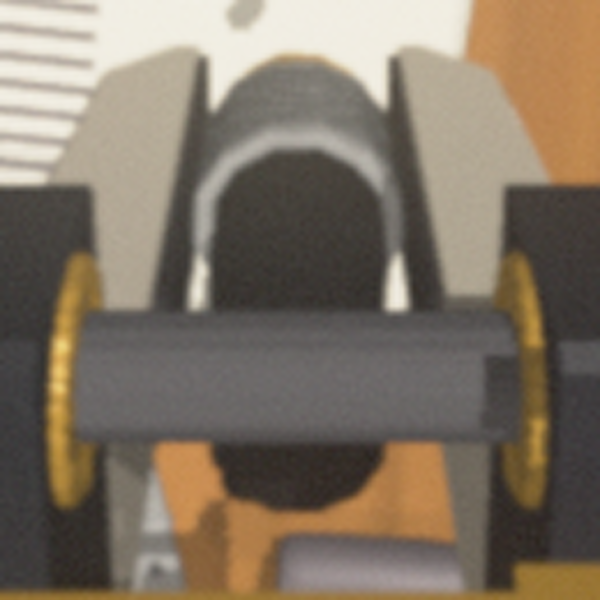

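The crop shows the antenna held straight: sleeve and mast are symmetric between the fingers, and the mast top is where it should be. Now I'll correct x and y and descend to just above the nipple tip.

Emit:
{"api": "play_rows", "payload": {"targets": [[[0.09,0.14,0],0],[[0,0,2],0],[[0,0,2],0],[[0,0,2],0],[[0,0,1.5],0],[[0,0,1],0],[[0,0,0.5],0],[[0,0,0],0],[[0,0,0],0]]}}

```text
time: 15.1
tcp_pos: [0.4991, 0.2638, 0.294]
orientation: [3.141, -0.0, 1.57]
wrist_force: [0.2, -0.7, -0.9]
opening: 0.0252
grasp_force: 22.0
```

Emit:
{"api": "play_rows", "payload": {"targets": [[[-0.04,0,0.2],0],[[0,0,0.2],0],[[0,0,0],0]]}}

```text
time: 15.4
tcp_pos: [0.4989, 0.2633, 0.2892]
orientation: [-3.142, 0.0, 1.57]
wrist_force: [0.4, -0.4, -0.3]
opening: 0.0258
grasp_force: 22.0
```

Emit:
{"api": "play_rows", "payload": {"targets": [[[0,0,0],0]]}}

```text
time: 15.5
tcp_pos: [0.499, 0.2633, 0.2893]
orientation: [3.142, -0.0, 1.57]
wrist_force: [0.1, -0.0, -1.5]
opening: 0.0256
grasp_force: 22.0
```

Now I'll adjust y slightly and descend slowly past the tip.

Emit:
{"api": "play_rows", "payload": {"targets": [[[-0.04,0,0.1],0],[[0,0,0.1],0],[[0,0,0.1],0],[[0,0,0.1],0],[[0,0,0.1],0],[[0,0,0.1],0],[[0,0,0.1],0],[[0,0,0.1],0],[[0,0,0.1],0],[[0,0,0],0]]}}

```text
time: 16.5
tcp_pos: [0.499, 0.2629, 0.2801]
orientation: [-3.141, 0.0, 1.57]
wrist_force: [0.2, -0.0, -1.0]
opening: 0.0256
grasp_force: 22.0
```

Emit:
{"api": "play_rows", "payload": {"targets": [[[0,0,0.1],0],[[0,0,0.1],0],[[0,0,0.1],0],[[0,0,0.1],0],[[0,0,0.1],0],[[0,0,0.1],0],[[0,0,0.1],0],[[0,0,0],0]]}}

```text
time: 17.3
tcp_pos: [0.499, 0.2629, 0.2731]
orientation: [-3.141, 0.0, 1.57]
wrist_force: [-0.5, -0.2, -1.0]
opening: 0.0256
grasp_force: 22.0
```

Emit:
{"api": "play_rows", "payload": {"targets": [[[0,0,0.1],0],[[0,0,0.1],0],[[0,0,0.1],0],[[0,0,0.1],0],[[0,0,0.1],0],[[0,0,0.1],0],[[0,0,0.1],0],[[0,0,0.1],0],[[0,0,0.1],0],[[0,0,0.1],0],[[0,0,0],0]]}}

```text
time: 18.4
tcp_pos: [0.499, 0.2629, 0.2631]
orientation: [-3.141, 0.0, 1.57]
wrist_force: [0.2, 0.2, -0.3]
opening: 0.0255
grasp_force: 22.0
```

Emit:
{"api": "play_rows", "payload": {"targets": [[[0,0,0.1],0],[[0,0,0.1],0],[[0,0,0.1],0],[[0,0,0.1],0],[[0,0,0.1],0],[[0,0,0.05],0],[[0,0,0],0]]}}

```text
time: 19.1
tcp_pos: [0.499, 0.2629, 0.2577]
orientation: [-3.141, 0.0, 1.57]
wrist_force: [-0.1, 0.2, 0.2]
opening: 0.0256
grasp_force: 22.0
```

Emit:
{"api": "play_rows", "payload": {"targets": [[[0,0,0.05],0],[[0,0,0.05],0],[[0,0,0.05],0],[[0,0,0.05],0],[[0,0,0],0],[[0,0,0],0]]}}

```text
time: 19.7
tcp_pos: [0.499, 0.2629, 0.2558]
orientation: [3.142, -0.0, 1.57]
wrist_force: [0.3, 0.3, -0.7]
opening: 0.0255
grasp_force: 22.0
```

Emit:
{"api": "play_rows", "payload": {"targets": [[[0,0,0.05],0],[[0,0,0.05],0],[[0,0,0],0],[[0,0,0],0]]}}

```text
time: 20.1
tcp_pos: [0.499, 0.263, 0.2547]
orientation: [-3.142, -0.0, 1.57]
wrist_force: [0.2, 0.4, -0.3]
opening: 0.0255
grasp_force: 22.0
```

Emit:
{"api": "play_rows", "payload": {"targets": [[[0,0,0.05],0],[[0,0,0.05],0],[[0,0,0],0],[[0,0,0],0]]}}

```text
time: 20.5
tcp_pos: [0.499, 0.263, 0.2539]
orientation: [3.141, -0.0, 1.57]
wrist_force: [1.1, -0.4, 0.6]
opening: 0.0256
grasp_force: 22.0
```

Emit:
{"api": "play_rows", "payload": {"targets": [[[0,0,0],0],[[0,0,0],0],[[0,0,0],0],[[0,0,0],0],[[0,0,0],0],[[0,0,-1],0],[[0,0,-1],0],[[0,0,-1],0],[[0,0,-1],0],[[0,0,-0.2],0],[[0,0,0],0],[[0,0,0],0]], "gripper": 0.6}}

```text
time: 21.7
tcp_pos: [0.4989, 0.2629, 0.2954]
orientation: [-3.141, 0.0, 1.57]
wrist_force: [-0.1, -0.4, -0.2]
opening: 0.0558
grasp_force: 0.0
```

```bash
python3 - <<'E'
from h import *
s=monitor.state();t=s["tcp_pos"];print(s["time"],t,s["opening"])
for n in("scene","top"):
    c=grab(n);P=cloud(c);d=np.hypot(P[...,0]-.499,P[...,1]-.263)
    q=P[(d<.02)&(P[...,2]>.09)&(P[...,2]<.15)];print(n,len(q),np.percentile(q,[5,50,95],axis=0) if len(q) else 0)
c=grab("wrist");P=cloud(c);X=P-t
for r in range(200,335,6): print(r,P[r,254].round(4))
E
```

```text
21.7 [0.49889994 0.2629061  0.29540353] 0.05584318823741378
scene 60 [[0.49515354 0.25023958 0.09396886]
 [0.50543257 0.2560018  0.10953806]
 [0.51256098 0.26638345 0.13446366]]
top 0 0
200 [0.498  0.2741 0.0533]
206 [0.4979 0.2697 0.0564]
212 [0.498  0.275  0.0864]
218 [0.498  0.2738 0.0956]
224 [0.498  0.2725 0.1035]
230 [0.498  0.2714 0.111 ]
236 [0.498  0.2707 0.1187]
242 [0.498  0.2705 0.1268]
248 [0.498  0.2707 0.1349]
254 [0.498  0.2674 0.1357]
260 [0.498  0.264  0.1365]
266 [0.498  0.2601 0.1364]
272 [0.498  0.2558 0.1359]
278 [nan nan nan]
284 [0.4982 0.2957 0.2059]
290 [0.4982 0.2953 0.208 ]
296 [0.4982 0.2939 0.2089]
302 [0.4982 0.2928 0.21  ]
308 [0.4982 0.2901 0.2091]
314 [0.4978 0.1549 0.0498]
320 [0.4978 0.1488 0.0509]
326 [0.4978 0.1403 0.0494]
332 [0.4977 0.1338 0.0503]
```

The antenna stands on the cone with its top at about 137 mm, so the rim is about 10 mm above the foot. I'll grip the mast.

Emit:
{"api": "play_rows", "payload": {"targets": [[[0,0,0],0],[[0,0,0],0],[[0,0,0],0],[[0,0,0],0],[[0,0,0],0],[[0,0,0],0],[[0,0,0],0]], "gripper": 0.1, "newtons": 5}}

```text
time: 22.55
tcp_pos: [0.499, 0.2629, 0.2958]
orientation: [3.142, -0.0, 1.57]
wrist_force: [-0.9, 0.3, -0.9]
opening: 0.0204
grasp_force: 5.0
```

Emit:
{"api": "play_rows", "payload": {"targets": [[[0,0,0],0],[[0,0,0],0],[[0,0,0],0],[[0,0,0.05],0],[[0,0,0.05],0],[[0,0,0],0]], "gripper": 0, "newtons": 35}}

```text
time: 23.15
tcp_pos: [0.499, 0.263, 0.295]
orientation: [3.141, -0.0, 1.57]
wrist_force: [-0.2, -1.0, 3.6]
opening: 0.0185
grasp_force: 35.4
```

Emit:
{"api": "play_rows", "payload": {"targets": [[[0,0,0.05],0],[[0,0,0.05],0],[[0,0,0],0]]}}

```text
time: 23.45
tcp_pos: [0.4991, 0.263, 0.2944]
orientation: [3.141, -0.001, 1.57]
wrist_force: [-1.1, -0.0, 7.7]
opening: 0.0187
grasp_force: 35.8
```

Emit:
{"api": "play_rows", "payload": {"targets": [[[0,0,0.05],0],[[0,0,0.05],0],[[0,0,0],0]]}}

```text
time: 23.75
tcp_pos: [0.4991, 0.2631, 0.2938]
orientation: [3.14, -0.001, 1.57]
wrist_force: [-0.6, 0.3, 10.2]
opening: 0.0186
grasp_force: 36.1
```

Force is rising about 3.5 N per mm, as I'd want. I'll continue in 1 mm steps.

Emit:
{"api": "play_rows", "payload": {"targets": [[[0,0,0.05],0],[[0,0,0.05],0],[[0,0,0],0]]}}

```text
time: 24.05
tcp_pos: [0.4992, 0.2631, 0.293]
orientation: [3.14, -0.001, 1.57]
wrist_force: [-1.4, 0.2, 12.1]
opening: 0.0185
grasp_force: 36.3
```

Emit:
{"api": "play_rows", "payload": {"targets": [[[0,0,0.05],0],[[0,0,0.05],0],[[0,0,0],0]]}}

```text
time: 24.35
tcp_pos: [0.499, 0.263, 0.2911]
orientation: [3.141, -0.0, 1.57]
wrist_force: [1.4, -0.4, 1.8]
opening: 0.0185
grasp_force: 35.3
```

Emit:
{"api": "play_rows", "payload": {"targets": [[[0,0,0.05],0],[[0,0,0.05],0],[[0,0,0],0]]}}

```text
time: 24.65
tcp_pos: [0.499, 0.2629, 0.2895]
orientation: [-3.141, 0.0, 1.57]
wrist_force: [0.7, -0.6, 1.7]
opening: 0.0185
grasp_force: 35.2
```

Emit:
{"api": "play_rows", "payload": {"targets": [[[0,0,0.05],0],[[0,0,0.05],0],[[0,0,0],0]]}}

```text
time: 24.95
tcp_pos: [0.499, 0.2629, 0.2885]
orientation: [-3.141, 0.0, 1.57]
wrist_force: [0.8, -1.1, 1.3]
opening: 0.0187
grasp_force: 35.2
```

Emit:
{"api": "play_rows", "payload": {"targets": [[[0,0,0.05],0],[[0,0,0.05],0],[[0,0,0],0]]}}

```text
time: 25.25
tcp_pos: [0.499, 0.2629, 0.2876]
orientation: [-3.141, 0.0, 1.57]
wrist_force: [0.9, -0.4, 1.6]
opening: 0.0188
grasp_force: 35.2
```

Low force all the way. About 2–3 mm remain.

Emit:
{"api": "play_rows", "payload": {"targets": [[[0,0,0.05],0],[[0,0,0.05],0],[[0,0,0],0]]}}

```text
time: 25.55
tcp_pos: [0.4988, 0.2629, 0.2863]
orientation: [-3.141, 0.0, 1.57]
wrist_force: [-0.1, -0.4, -0.9]
opening: 0.0184
grasp_force: 35.1
```

Emit:
{"api": "play_rows", "payload": {"targets": [[[0,0,0.05],0],[[0,0,0.05],0],[[0,0,0],0]]}}

```text
time: 25.85
tcp_pos: [0.499, 0.263, 0.2859]
orientation: [3.141, -0.0, 1.57]
wrist_force: [0.2, 0.5, 0.7]
opening: 0.0184
grasp_force: 35.1
```

```bash
python3 - <<'E'
from h import *
s=monitor.state();t=s["tcp_pos"];print(s["time"],t,s["wrist_force"])
c=grab("wrist");P=cloud(c)
for r in range(200,284,4): print(r,P[r,254].round(4))
E
```

```text
25.85 [0.49899522 0.26297178 0.28588538] [0.17177145 0.53338203 0.72771426]
200 [0.4982 0.2766 0.0514]
204 [0.4982 0.2737 0.0535]
208 [0.4982 0.2747 0.0666]
212 [0.4983 0.2751 0.0769]
216 [0.4983 0.2753 0.0857]
220 [0.4983 0.2723 0.0857]
224 [0.4983 0.2729 0.0947]
228 [0.4983 0.2725 0.1006]
232 [0.4983 0.2712 0.1041]
236 [0.4983 0.271  0.1098]
240 [0.4983 0.271  0.1155]
244 [0.4983 0.2704 0.1197]
248 [0.4983 0.2704 0.1247]
252 [0.4983 0.2686 0.126 ]
256 [0.4983 0.2664 0.1268]
260 [0.4983 0.2638 0.1266]
264 [0.4983 0.2611 0.1264]
268 [0.4982 0.2582 0.1258]
272 [0.4982 0.2554 0.1256]
276 [0.4981 0.2051 0.0517]
280 [0.4981 0.2003 0.0507]
```

The top is now 126.6 mm, about 10 mm lower, and the sleeve's upper edge is about 29 mm above the rim, so it's forward. I'll press lightly and then tug lightly to confirm it's locked.

Emit:
{"api": "play_rows", "payload": {"targets": [[[0,0,0.05],0],[[0,0,0.05],0],[[0,0,0],0]]}}

```text
time: 26.2
tcp_pos: [0.4991, 0.263, 0.2857]
orientation: [3.141, -0.001, 1.57]
wrist_force: [-1.7, -0.9, 8.4]
opening: 0.0185
grasp_force: 36.0
```

Emit:
{"api": "play_rows", "payload": {"targets": [[[0,0,-0.1],0],[[0,0,-0.1],0],[[0,0,-0.05],0],[[0,0,-0.05],0],[[0,0,0],0]]}}

```text
time: 26.7
tcp_pos: [0.4988, 0.2629, 0.2868]
orientation: [-3.14, 0.001, 1.57]
wrist_force: [1.5, 0.1, -11.9]
opening: 0.0187
grasp_force: 35.0
```

It's locked: it holds against a 12 N pull. I'll relax, release and back off.

Emit:
{"api": "play_rows", "payload": {"targets": [[[0,0,0.1],0],[[0,0,0.03],0],[[0,0,0],0],[[0,0,0],0]]}}

```text
time: 27.1
tcp_pos: [0.4989, 0.263, 0.2865]
orientation: [-3.142, -0.0, 1.57]
wrist_force: [-1.3, -0.9, -6.2]
opening: 0.0185
grasp_force: 35.3
```

Emit:
{"api": "play_rows", "payload": {"targets": [[[0,0,0],0],[[0,0,0],0],[[0,0,0],0],[[0,0,0],0],[[0,0,0],0],[[0,0,-1],0],[[0,0,-2],0],[[0,0,-2],0],[[0,0,-3],0],[[0,0,-3],0],[[-3,0,0],0],[[-2,0,0],0],[[0,0,0],0],[[0,0,0],0],[[0,0,0],0]], "gripper": 0.7}}

```text
time: 28.6
tcp_pos: [0.4989, 0.2135, 0.3967]
orientation: [3.142, -0.0, 1.57]
wrist_force: [0.1, 0.9, -0.1]
opening: 0.0652
grasp_force: 0.0
```

```bash
python3 - <<'E'
from h import *
s=monitor.state();print(s["time"],s["tcp_pos"],s["wrist_force"],s["opening"])
c=grab("wrist");P=cloud(c)
r=topfeat(c,(.499,.263),.1275,.02,.115,.14);print(r[2],r[3],r[4])
u=int(round(r[0][0]));q=int(r[0][1])
for v in range(q-40,q+10,4):print(v,P[v,u].round(4))
cv2.imwrite("pics/w9.png",cv2.resize(c["image"][60:260,150:400],None,fx=2.4,fy=2.4)[:,:,::-1])
E
```

```text
28.6 [0.49891707 0.21345842 0.39665987] [ 0.09759341  0.87536413 -0.05825235] 0.06520501805980905
274 [0.49908419 0.26302994 0.12597113] [[0.49875285 0.2631133  0.1275    ]
 [0.49908349 0.26325887 0.1275    ]]
111 [0.4993 0.2997 0.0506]
115 [0.4993 0.2953 0.0505]
119 [0.4993 0.2909 0.0514]
123 [0.4993 0.2864 0.0521]
127 [0.4993 0.282  0.0525]
131 [0.4993 0.2775 0.0523]
135 [0.4992 0.2748 0.0833]
139 [0.4992 0.2719 0.0999]
143 [0.4991 0.2702 0.1246]
147 [0.4991 0.2669 0.1274]
151 [0.4991 0.2632 0.1267]
155 [0.4991 0.2594 0.1259]
159 [0.4991 0.2557 0.1262]
```

View pics/w9.png

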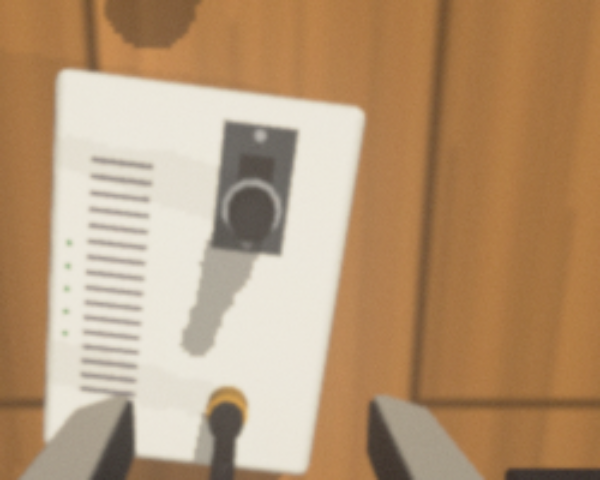

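The antenna stands upright and home on the new jack at (252,208), with the top at 126–127 mm over (0.499, 0.263). The gripper is clear.

```bash
python3 -c "
from h import *
print(workorder.sign_off())"
```

```text
the job is handed in; nothing more can be done
None
```

The job is handed in: the antenna is on the new gateway's jack, fully home, upright, sleeve forward, and it held against a 12 N test pull; the gripper is clear, forces stayed low, and I touched none of the loose items.

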